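# Turn the divider in the wide ring binder

## Task

Two small ring binders lie open on the utility-room shelf, each with a stiff card divider lying on the robot's side of its rings. In the wider binder, the one with three rings, turn the divider by its tab right over across the rings so that it lies flat on the far side, showing its other face, and let go. Leave the divider of the narrower two-ring binder lying as it is.

Things in the scene. Friction and masses are not known exactly. Their poses are not given: they have to be found in the camera images.
- wide_binder: wider open ring binder, fixed: grey cover 158 x 154 x 3 mm, page stacks 26.5 mm high, three rings of 16 mm radius. Origin on the shelf under the middle of the ring row; y along the row, x across it to the far side, yaw within 0.3 rad. The divider's hinge line is parallel to y, 30 mm above the origin. The narrow binder (cover 98 mm along y, two rings, same tab) lies 26 to 38 cm to its left or right
- wide_leaf (a joint): angle of the wide binder's divider about the ring centres (its hinge line): 0 = flat on the robot's side (start), pi/2 = upright, pi = flat on the far side, its end stop. It weighs about 60 g, turns easily and falls softly to the side it leans to
- wide_tab (a point): centre of the grip bar (rod 10 mm thick, 36 mm long, along y) ending the divider's 28 mm wide tab, 104 mm from the hinge line. Divider: brown card 4 mm thick, 140 mm along y, 10 to 72 mm from the hinge line. At start the bar is 30 mm above bare shelf: fingers can go down past both its ends; held end to end it pivots in the grip while carried over in a half circle
- narrow_leaf (a joint): angle of the narrow binder's divider, same meaning: starts at 0 and must stay there
Things that resemble listed ones, but are neither listed nor needed, are in the scene too. Leave any red look-alike of the wide_binder alone. Leave any yellow look-alike of the part that bears narrow_leaf alone.

How it is judged:
By the outcome, as a careful person would: the job done as asked, in the order asked, and still so for the second after the job is handed in, with the robot touching nothing.
It also fails if it takes over 35 s, if anything falls off the work surface, if the arm or the gripper's body presses on something with over 40 N, if the wrist force passes 120 N, or if a joint passes its speed limit or range.

## Robot

A 6-joint arm with a two-finger parallel gripper is mounted at the origin on the work surface. World frame = base frame: x ahead of the robot, y to its left, z up, the work surface at z = 0. Lengths are in m, angles in rad, forces in N, time in s.
With the tool pointing down it reaches from about 0.275 to 0.775 m from the base axis. Payload 14.6 kg.
Tool frame: the origin (TCP) lies midway between the tips of the shut fingers; the grasp point (between the pads) lies 19 mm behind it; z points along the fingers, y is the direction in which the jaws open and shut (so a half turn about z gives the same grasp; the last joint's range is limited). The gripper opens to 85 mm and grips with 20 to 120 N. Pads are 22 mm wide; open, the fingers measure 114 mm over their backs; the gripper's body (76 mm by 85 mm) begins 54 mm behind the grasp point. The pads swing forward as they close: fully open they stand 13 mm farther back than shut.
Start: joints at [0.973, 0.263, -0.048, 1.259, 0, 1.415], TCP at [0.225, 0.474, 0.231] pointing down, gripper open.
Joint ranges: [-2.65, 2.65], [-0.89, 1.7], [-1.18, 1.37], [-2.13, 2.11], [-1.35, 1.29], [-3.14, 3.14]. Speed limits (rad/s): [1.89, 1.89, 2.57, 2.79, 3.14, 3.14].

## Interface

Orientations are given as a unit quaternion [w, x, y, z].
In Python, from cell import arm gives the robot as it stands.
- The arm moves only by the tool send_rows, never from a script. Its argument "moves" is a list of rows, each a list of 7 numbers: the turn, a rotation vector about the tool's x, y, z in degrees, then the shift along the tool's x, y, z in mm, then the closure, from 0 (fully open) to 1 (shut). A call has 1 to 20 rows; each row shifts and turns the commanded pose from where the row before left it, along the tool's axes as they then stand; what a row does not reach is not made up. A row lasts 1/8 s, in which the tool goes at most 62.5 mm and 10.7 degrees, less where a joint would pass 70% of its speed; a pose out of reach is approached as far as the arm can. A call with a gripper value outside its range is refused whole. The fingers move at their own pace and stop on an object; "force" is the grip in N (left out, the last holds). Time passes only in rows, so rows that do not move let the fingers close. It gives the time, the measured TCP pose, the force and the opening at its end, in the units of the state.
- arm.state(): the state, without advancing time (a new reading comes with each control period).
- arm.snapshot(name): name is "scene" or "top" or "wrist"; returns (picture, depth): 384x512x3 uint8, red, green, blue; 384x512 float32, m along the optical axis (not along the pixel's ray), 0 where there is no reading.
- arm.camera_params(name): a dict with "fx", "fy", "cx", "cy" (pixels), "cam_to_world" (4x4, takes a point from camera to world coordinates); the wrist camera has in their place "hand_eye" (4x4, takes a point from camera to tool coordinates, whose origin is the TCP and whose axes are the flange's). Camera axes: x right, y down, z forward; pixel columns grow to the right and rows downward; lengths in m; the calibration is good to about 2 mm. A picture is of the moment at which its call begins: read the wrist's pose just before it. camera_params takes no time and is no camera call.
- arm.hand_in(): hands the job in, once; it reports no verdict.
Trained networks look in the newest picture that a camera, given by its name, has taken for a name from the list of things; names that differ only in an ending like _2 or _b are one class to them, and where a whole thing is asked for, a point or a joint stands for the part that bears it (a point fixed in the world has none). Each returns a list of dicts, best first, with "p" (0 to 1); they miss things now and then, are a little off and sometimes report something else, mostly with a low value. They report only what shows in the picture. A call takes as long as a camera call. They do not tell look-alikes from the thing itself.
- arm.trace(camera, name): "mask" (384x512 bool, what is visible of it) and "bbox" ([left, top, width, height] as shares, 0 to 1, of the picture: columns of its width, rows of its height, round what is visible of it).
- arm.landmark_of(camera, name): "point" ([column, row] as shares, 0 to 1, of the picture: columns of its width, rows of its height: a listed point, or the origin of a listed thing).
The state is a dict: "time_s": time; "q": joint angles; "joint_velocities": joint speeds; "tau": joint torques, N m; "tool_pos": TCP position; "tool_rot": TCP orientation; "ft_force": force on the tool from outside, world axes, zero at the start; "wrist_torque": the same for the moment, N m; "grip_width": finger opening in m.
Only numpy, scipy, OpenCV 4.12 (cv2) and the standard library are available. Lean on these libraries where they do the work, as an engineer would, in place of code of your own. Each camera call takes 0.05 s, during which the arm holds its last target.

## Working session

There is one attempt and no reset: what is moved stays moved. The work goes in short steps, Python scripts to look and compute and a tool call to move; the robot and the scene stay as the last step left them, time stands still between calls to the robot, and variables do not carry over. Pictures are saved under pics/ and viewed, and the job is handed in when it is done.

Besides the shell and the picture viewer there is one more tool, called by a JSON object that holds its "op" and its "data", one argument or row to a line. send_rows: Moves the arm, as the interface text tells. Its arguments: {"type":"object","properties":{"moves":{"type":"array","items":{"type":"array","items":{"type":"number"}}},"force":{"type":"number"}},"required":["moves"]}

```bash
mkdir -p pics; ls; cat > h.py <<'E'
import numpy as np,cv2
from cell import arm
def snap(c,n):
    p,d=arm.snapshot(c); cv2.imwrite(f'pics/{n}.png',p[:,:,::-1]); np.save(f'pics/{n}.npy',d); return p,d
def world(c,d,u,v,z=None):
    k=arm.camera_params(c); z=d if z is None else z
    P=np.array([(u-k['cx'])/k['fx']*z,(v-k['cy'])/k['fy']*z,z,1.0]); return (np.array(k['cam_to_world'])@P)[:3]
E
python3 - <<'E'
from h import *
print(arm.state())
for c in('scene','top'):
    p,d=snap(c,c+'0')
    for n in ('wide_binder','wide_tab','narrow_leaf'):
        for r in arm.landmark_of(c,n):
            if 'point' in r:
                u,v=r['point'][0]*512,r['point'][1]*384
                z=d[min(int(v),383),min(int(u),511)]
                print(c,n,round(r['p'],2),round(u),round(v),z,world(c,d,u,v,z).round(3))
E
```

```text
pics
{'time_s': 0.0, 'q': array([ 9.72731927e-01,  2.63573377e-01, -4.89277316e-02,  1.25940954e+00,
       -2.71536515e-05,  1.41551039e+00]), 'joint_velocities': array([-1.03279849e-03,  1.90865084e-03, -1.04349637e-03, -1.20391423e-03,
        3.43047936e-05, -3.40361301e-04]), 'tau': array([ 9.14382554e-05, -6.37628818e+01,  3.84562147e+01,  1.36836918e-02,
       -1.37825473e-04,  2.22285883e-05]), 'tool_pos': array([0.22478709, 0.4741413 , 0.23080233]), 'tool_rot': array([-1.92315625e-04,  2.19585120e-01,  9.75593186e-01, -5.23093078e-04]), 'ft_force': array([ 0.27341566, -0.45157417, -0.1570649 ]), 'wrist_torque': array([ 0.00225205, -0.02768773, -0.0213002 ]), 'grip_width': 0.08535435005355245}
scene wide_binder 0.7 97 254 0.64595497 [ 0.243 -0.361  0.025]
scene wide_tab 0.97 48 225 0.68004316 [ 0.12  -0.379  0.033]
scene wide_tab 0.81 246 246 0.65143734 [ 0.454 -0.189  0.035]Traceback (most recent call last):
  File "<stdin>", line 6, in <module>
ValueError: it knows: wide_binder, wide_tab
```

```bash
python3 - <<'E'
from h import *
for c in('scene','top'):
    p,d=snap(c,c+'1')
    for n in ('wide_binder','wide_tab'):
        for r in arm.landmark_of(c,n):
                u,v=r['point'][0]*512,r['point'][1]*384
                z=d[min(int(v),383),min(int(u),511)]
                print(c,n,round(r['p'],2),round(u),round(v),z,world(c,d,u,v,z).round(3))
a=cv2.imread('pics/scene1.png');b=cv2.imread('pics/top1.png')
cv2.imwrite('pics/s1b.png',cv2.resize(a,(800,600)));cv2.imwrite('pics/t1b.png',cv2.resize(b,(800,600)))
E
```

```text
scene wide_binder 0.97 97 256 0.64545506 [ 0.244 -0.363  0.024]
scene wide_binder 0.67 296 277 0.63882643 [ 0.555 -0.173  0.008]
scene wide_tab 0.85 244 242 0.7021725 [ 0.429 -0.163 -0.001]
scene wide_tab 0.72 45 227 0.6759688 [ 0.121 -0.384  0.034]
top wide_binder 0.85 298 131 0.9610569 [ 0.559 -0.165  0.004]
top wide_binder 0.68 375 262 0.89954275 [ 0.211 -0.345  0.009]
top wide_tab 0.82 395 304 0.85889345 [ 0.113 -0.378  0.034]
top wide_tab 0.69 308 173 0.9493539 [ 0.445 -0.188 -0.002]
```

View pics/s1b.png

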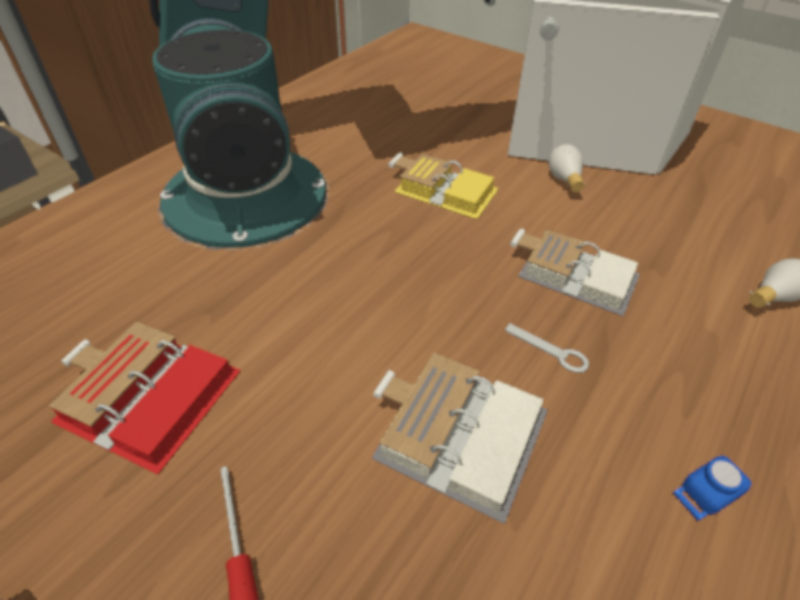

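View pics/t1b.png

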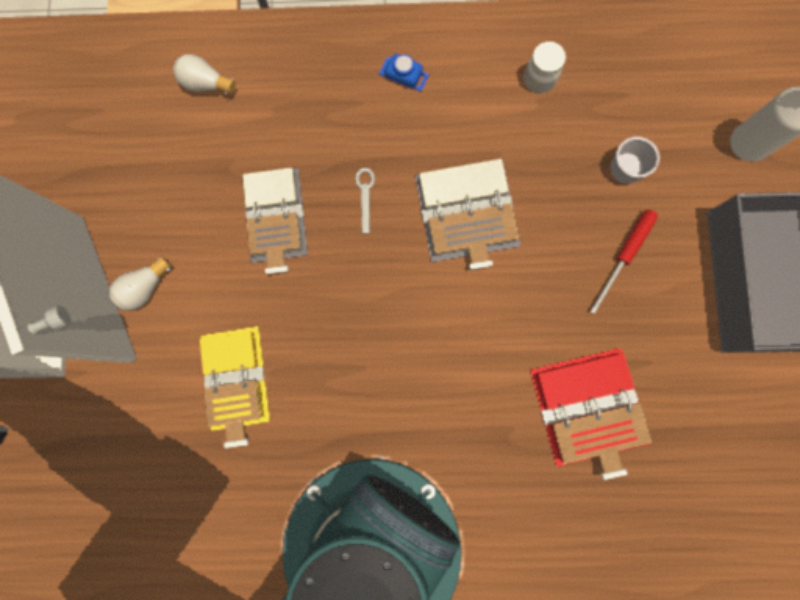

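Top view at 800 px wide shows four candidates:
- Grey three-ring binder at (468,210), tab (480,264).
- Red look-alike at (595,405).
- Grey two-ring binder at (273,215).
- Yellow narrow look-alike at (235,380).

The grey one with three rings, about 0.3 m right of the grey two-ring binder, fits `wide_binder`. I'll confirm it with a crop and measure it.

```bash
python3 - <<'E'
from h import *
b=cv2.imread('pics/top1.png');d=np.load('pics/top1.npy')
cr=b[95:180,145:345]; cv2.imwrite('pics/crop1.png',cv2.resize(cr,None,fx=4,fy=4,interpolation=cv2.INTER_CUBIC))
k=arm.camera_params('top');T=np.array(k['cam_to_world']);print(k['fx'],T[:3,3])
vv,uu=np.mgrid[0:384,0:512]
P=np.stack([(uu-k['cx'])/k['fx']*d,(vv-k['cy'])/k['fy']*d,d],-1)@T[:3,:3].T+T[:3,3]
reg=(uu>260)&(uu<340)&(vv>98)&(vv<176)
def fit(m,n):
    q=P[m][:,:2].astype(np.float32);r=cv2.minAreaRect(q*1000);print(n,m.sum(),r,P[m].mean(0).round(4))
H=reg&(P[...,2]>0.012)
fit(H,'all high')
bar=reg&(vv>160)&(b.min(2)>130);fit(bar,'bar')
print(P[bar][:,2].round(3))
hsv=cv2.cvtColor(b,cv2.COLOR_BGR2HSV)
page=reg&(vv<140)&(b.min(2)>140)&(P[...,2]>0.018)&(P[...,2]<0.033);fit(page,'farpage')
w=arm.camera_params('wrist');print(w)
E
```

```text
358.5809831038135 [ 0.2580512  -0.06957229  0.93365761]
all high 2766 ((443.5878601074219, -161.74752807617188), (163.2151336669922, 380.843017578125), 86.77982330322266) [ 0.5402 -0.1672  0.0366]
bar 74 ((383.01519775390625, -102.54646301269531), (88.18067932128906, 242.97613525390625), 55.27152633666992) [ 0.4514 -0.1688  0.0377]
[ 0.006 -0.001  0.006  0.004 -0.001  0.003  0.004  0.002  0.004  0.004
  0.006  0.003 -0.001  0.005  0.003  0.001  0.934  0.     0.002  0.003
  0.033  0.032  0.033  0.033  0.036  0.034  0.036  0.036  0.03   0.03
  0.032  0.032  0.033  0.034  0.037  0.034  0.037  0.033  0.034  0.036
  0.036 -0.002  0.035  0.032  0.037  0.031  0.037  0.035  0.034  0.035
  0.035  0.037  0.037  0.034  0.036  0.034  0.036  0.034  0.034  0.037
  0.035  0.033  0.033  0.035  0.034  0.033  0.034  0.032  0.035  0.033
  0.034  0.033  0.032  0.029]
farpage 1127 ((580.592529296875, -162.41351318359375), (81.30299377441406, 140.45510864257812), 8.681373596191406) [ 0.5912 -0.1606  0.0263]
{'fx': 301.2465430858429, 'fy': 301.2465430858429, 'cx': 258.3820060378401, 'cy': 197.22072762995126, 'hand_eye': array([[ 2.46346730e-04, -9.57844260e-01, -2.87287858e-01,
         7.28736338e-02],
       [ 9.99999466e-01, -5.23250501e-05,  1.03194701e-03,
         3.42571271e-04],
       [-1.00347687e-03, -2.87287959e-01,  9.57843735e-01,
        -1.44178115e-01],
       [ 0.00000000e+00,  0.00000000e+00,  0.00000000e+00,
         1.00000000e+00]])}
```

View pics/crop1.png

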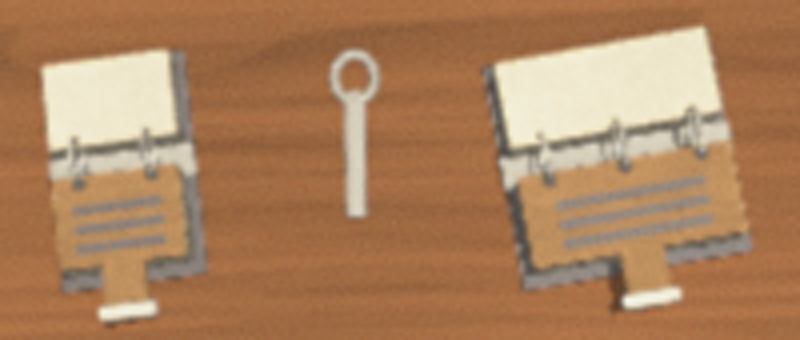

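The crop confirms it: three rings at (545,150), (620,140) and (695,130) on the grey binder at right, two rings on the left grey one.

```bash
python3 - <<'E'
from h import *
def cloud(c,n):
    d=np.load(f'pics/{n}.npy');b=cv2.imread(f'pics/{n}.png')
    k=arm.camera_params(c);T=np.array(k['cam_to_world']);vv,uu=np.mgrid[0:384,0:512]
    return b,np.stack([(uu-k['cx'])/k['fx']*d,(vv-k['cy'])/k['fy']*d,d],-1)@T[:3,:3].T+T[:3,3],uu,vv
def ln(q,n):
    r=cv2.minAreaRect((q[:,:2]*1000).astype(np.float32)); c=q.mean(0)
    w,V=np.linalg.eigh(np.cov(q[:,:2].T)); v=V[:,1]; v=v*np.sign(v[1]); print(n,len(q),c.round(4),'yaw',np.arctan2(-v[0],v[1]).round(3),'rect',r)
for c,n in(('top','top1'),('scene','scene1')):
    b,P,uu,vv=cloud(c,n)
    box=(P[...,0]>.41)&(P[...,0]<.66)&(P[...,1]>-.28)&(P[...,1]<-.07)
    bar=box&(P[...,0]<.48)&(b.min(2)>130)&(P[...,2]>.024)&(P[...,2]<.042); ln(P[bar],c+' bar')
    pg=box&(b.min(2)>140)&(P[...,2]>.018)&(P[...,2]<.034)&(P[...,0]>.53); ln(P[pg],c+' page')
    br=box&(b[...,2].astype(int)-b[...,0]>50)&(P[...,2]>.022)&(P[...,2]<.042); ln(P[br],c+' brown')
    gr=box&(P[...,2]<.1)&(P[...,2]>.02)&(P[...,0]>.48);ln(P[gr],c+' high')
s=arm.state();from scipy.spatial.transform import Rotation as R
w,x,y,z=s['tool_rot'];print(R.from_quat([x,y,z,w]).as_matrix().round(3))
E
```

```text
top bar 53 [ 0.4481 -0.1832  0.0341] yaw 0.129 rect ((448.7410583496094, -183.19708251953125), (9.29826545715332, 34.217288970947266), 6.853372573852539)
top page 1128 [ 0.5912 -0.1606  0.0263] yaw 0.16 rect ((580.552490234375, -162.4195556640625), (81.38394165039062, 140.45513916015625), 8.681346893310547)
top brown 1160 [ 0.5078 -0.174   0.0316] yaw 0.153 rect ((532.1104736328125, -170.53981018066406), (179.39881896972656, 140.22567749023438), 8.551023483276367)
top high 2408 [ 0.5502 -0.1682  0.0294] yaw -1.158 rect ((550.0285034179688, -167.4836883544922), (143.9792938232422, 140.74391174316406), 9.025341987609863)
scene bar 91 [ 0.4515 -0.1877  0.0336] yaw 0.131 rect ((450.9413757324219, -186.46734619140625), (9.260986328125, 36.23726272583008), 8.162875175476074)
scene page 2478 [ 0.5948 -0.1689  0.0266] yaw 0.15 rect ((572.0906982421875, -166.8442840576172), (102.46903991699219, 141.99575805664062), 8.59934139251709)
scene brown 1923 [ 0.5099 -0.1826  0.032 ] yaw 0.176 rect ((499.373291015625, -178.70431518554688), (88.95054626464844, 140.4126434326172), 8.752240180969238)
scene high 4989 [ 0.5562 -0.1772  0.0295] yaw -1.156 rect ((550.3084716796875, -170.45584106445312), (145.8997802734375, 142.12710571289062), 9.111608505249023)
[[-0.904  0.429 -0.   ]
 [ 0.429  0.904 -0.   ]
 [ 0.    -0.    -1.   ]]
```

```bash
python3 - <<'E'
from h import *
for c,n in(('top','top1'),('scene','scene1')):
    d=np.load(f'pics/{n}.npy');k=arm.camera_params(c);T=np.array(k['cam_to_world']);vv,uu=np.mgrid[0:384,0:512]
    P=np.stack([(uu-k['cx'])/k['fx']*d,(vv-k['cy'])/k['fy']*d,d],-1)@T[:3,:3].T+T[:3,3]
    m=(d>0)&(P[...,2]>.06)&(P[...,1]>-.3)&(P[...,0]>.1)&(P[...,2]<.9)
    cells={}
    for p in P[m]:
        a=(round(p[0]*10)/10,round(p[1]*10)/10);cells[a]=max(cells.get(a,0),round(float(p[2]),2))
    print(c,sorted(cells.items()))
p,d=snap('wrist','w0')
E
```

```text
top [((0.1, -0.1), 0.24), ((0.1, 0.0), 0.24), ((0.2, 0.4), 0.26), ((0.3, 0.4), 0.29), ((0.3, 0.5), 0.15), ((0.4, 0.4), 0.29), ((0.4, 0.5), 0.26), ((0.5, 0.5), 0.25), ((0.6, 0.5), 0.2), ((0.8, -0.3), 0.07), ((0.8, 0.3), 0.06)]
scene [((0.1, -0.1), 0.23), ((0.1, 0.0), 0.23), ((0.2, 0.4), 0.25), ((0.3, 0.4), 0.28), ((0.3, 0.6), 0.23), ((0.3, 0.7), 0.21), ((0.4, 0.4), 0.28), ((0.4, 0.5), 0.28), ((0.4, 0.7), 0.24), ((0.5, 0.4), 0.25), ((0.5, 0.5), 0.3), ((0.5, 0.7), 0.24), ((0.5, 1.0), 0.17), ((0.5, 1.1), 0.14), ((0.6, 0.5), 0.3), ((0.6, 0.6), 0.29), ((0.6, 0.7), 0.26), ((0.6, 1.0), 0.18), ((0.6, 1.1), 0.15), ((0.7, 1.0), 0.13), ((0.7, 1.1), 0.12), ((0.8, 0.3), 0.06)]
```

View pics/w0.png

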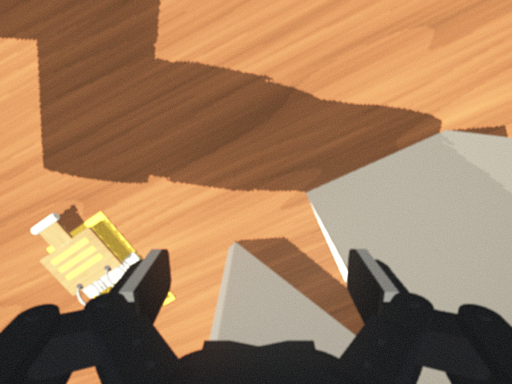

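The gripper stands next to a partition about 0.29 m high, so I lift straight up first, then turn, then cross over to view the tab.

{"op": "send_rows", "data": {
  "moves": [
    [0,0,0,0,0,-40,0],
    [0,0,0,0,0,-40,0],
    [0,0,0,0,0,-40,0],
    [0,0,0,0,0,-40,0],
    [0,0,-8.5,0,0,0,0],
    [0,0,-8.5,0,0,0,0],
    [0,0,-8.5,0,0,0,0],
    [0,0,-8.7,0,0,0,0]
  ]
}}

```text
time_s: 1.5
tool_pos: [0.2249, 0.4744, 0.3913]
tool_rot: [-0.0, -0.079, 0.997, 0.0]
ft_force: [0.0, -0.7, -0.4]
grip_width: 0.0855
```

{"op": "send_rows", "data": {
  "moves": [
    [0,0,0,-13,-49,0,0],
    [0,0,0,-13,-49,0,0],
    [0,0,0,-13,-49,0,0],
    [0,0,0,-13,-49,0,0],
    [0,0,0,-13,-49,0,0],
    [0,0,0,-13,-49,0,0],
    [0,0,0,-13,-49,0,0],
    [0,0,0,-13,-49,20,0],
    [0,0,0,-13,-49,20,0],
    [0,0,0,-13,-49,20,0],
    [0,0,0,-13,-49,20,0],
    [0,0,0,-13,-49,20,0],
    [0,0,0,-13,-49,20,0],
    [0,0,0,-13,-49,20,0],
    [0,0,0,0,0,0,0],
    [0,0,0,0,0,0,0]
  ]
}}

```text
time_s: 3.5
tool_pos: [0.5099, -0.1753, 0.2514]
tool_rot: [-0.0, -0.077, 0.997, 0.0]
ft_force: [0.6, -0.3, 0.8]
grip_width: 0.0852
```

```bash
cat > w.py <<'E'
from h import *
from scipy.spatial.transform import Rotation as R
def wcloud(n):
    s=arm.state();p,d=snap('wrist',n)
    w,x,y,z=s['tool_rot'];M=R.from_quat([x,y,z,w]).as_matrix()
    k=arm.camera_params('wrist');H=np.array(k['hand_eye']);vv,uu=np.mgrid[0:384,0:512]
    C=np.stack([(uu-k['cx'])/k['fx']*d,(vv-k['cy'])/k['fy']*d,d],-1)
    Tl=C@H[:3,:3].T+H[:3,3]
    return p,d,Tl,Tl@M.T+s['tool_pos'],M,s
E
python3 - <<'E'
from w import *
p,d,Tl,P,M,s=wcloud('w1')
print(M.round(3))
box=(abs(P[...,0]-.449)<.05)&(abs(P[...,1]+.185)<.06)&(d>0)
m=box&(p.min(2)>130)&(P[...,2]>.02)&(P[...,2]<.045)
q=P[m];print(m.sum(),q.mean(0),np.percentile(q[:,2],[5,50,95]),cv2.minAreaRect((q[:,:2]*1000).astype(np.float32)))
vv,uu=np.nonzero(m);print(uu.min(),uu.max(),vv.min(),vv.max())
print('tool frame rect',cv2.minAreaRect((Tl[m][:,:2]*1000).astype(np.float32)),Tl[m].mean(0))
w,V=np.linalg.eigh(np.cov(q[:,:2].T));v=V[:,1]*np.sign(V[1,1]);print('yaw',np.arctan2(-v[0],v[1]))
cv2.imwrite('pics/w1b.png',cv2.resize(p[:,:,::-1],(800,600)))
E
```

```text
[[-0.988 -0.153 -0.   ]
 [-0.153  0.988  0.   ]
 [ 0.     0.    -1.   ]]
917 [ 0.47855251 -0.17436517  0.03436074] [0.03265962 0.0341718  0.03668374] ((471.1452941894531, -176.1885986328125), (55.652801513671875, 101.53689575195312), 0.06585799902677536)
217 302 114 166
tool frame rect ((38.35609436035156, 4.997966766357422), (55.652835845947266, 101.53667449951172), 8.746121406555176) [0.03075724 0.0056657  0.21706059]
yaw -0.4450329723220503
```

View pics/w1b.png

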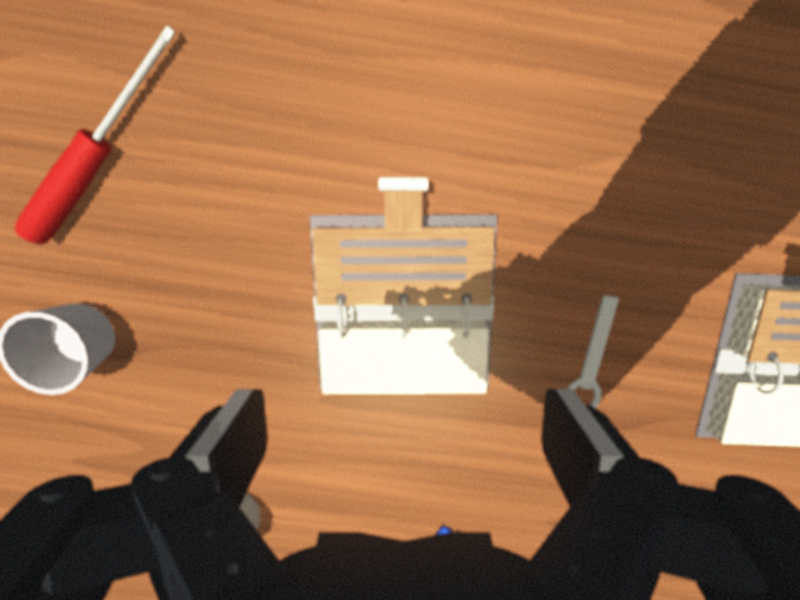

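The wrist view shows the target square to the tool: bar at (403,184), three rings at about row 305, narrow binder at the right edge. Next I isolate the bar.

```bash
python3 - <<'E'
from w import *
d=np.load('pics/w1.npy');b=cv2.imread('pics/w1.png')
k=arm.camera_params('wrist');H=np.array(k['hand_eye']);vv,uu=np.mgrid[0:384,0:512]
Tl=np.stack([(uu-k['cx'])/k['fx']*d,(vv-k['cy'])/k['fy']*d,d],-1)@H[:3,:3].T+H[:3,3]
m=(uu>235)&(uu<282)&(vv>108)&(vv<127)&(b.min(2)>120)&(Tl[...,2]>.19)&(Tl[...,2]<.23)
q=Tl[m];print(m.sum(),q.mean(0),cv2.minAreaRect((q[:,:2]*1000).astype(np.float32)),q[:,2].min(),np.median(q[:,2]))
# subpixel end-to-end
c=cv2.moments(m.astype(np.uint8));print(c['m10']/c['m00'],c['m01']/c['m00'],uu[m].min(),uu[m].max())
# brown card extents in tool frame
br=(uu>190)&(uu<330)&(vv>135)&(vv<200)&(b[...,2].astype(int)-b[...,0]>50)&(Tl[...,2]>.205)&(Tl[...,2]<.228)
q=Tl[br];print(br.sum(),cv2.minAreaRect((q[:,:2]*1000).astype(np.float32)))
pg=(uu>190)&(uu<330)&(vv>205)&(vv<260)&(b.min(2)>120)&(Tl[...,2]>.215)&(Tl[...,2]<.232)
q=Tl[pg];print('page',pg.sum(),cv2.minAreaRect((q[:,:2]*1000).astype(np.float32)))
E
```

```text
350 [ 0.05865204 -0.00037963  0.21629545] ((57.829742431640625, -0.06558036804199219), (34.95119094848633, 13.626335144042969), 89.97972106933594) 0.2135469897148461 0.2160868476755624
257.68 119.34 243 273
4708 ((3.110187530517578, -0.12650299072265625), (140.16802978515625, 73.13571166992188), 89.81159210205078)
page 4479 ((-83.10286712646484, 0.3881072998046875), (140.07733154296875, 62.200294494628906), 89.83580780029297)
```

{"op": "send_rows", "data": {
  "moves": [
    [0,0,0,29,0,0,0],
    [0,0,0,29.5,0,0,0],
    [0,0,0,0,0,35,0],
    [0,0,0,0,0,35,0],
    [0,0,0,0,0,35,0],
    [0,0,0,0,0,35,0],
    [0,0,0,0,0,35,0],
    [0,0,0,0,0,30,0],
    [0,0,0,0,0,20,0],
    [0,0,0,0,0,15,0],
    [0,0,0,0,0,0,0]
  ]
}}

```text
time_s: 4.92
tool_pos: [0.4521, -0.1836, 0.0114]
tool_rot: [-0.0, -0.078, 0.997, 0.0]
ft_force: [0.6, -0.4, -0.1]
grip_width: 0.0855
```

```bash
python3 - <<'E'
from w import *
print(arm.state()['tool_pos'],arm.state()['q'].round(2))
p,d,Tl,P,M,s=wcloud('w2')
cv2.imwrite('pics/w2b.png',cv2.resize(p[:,:,::-1],(800,600)))
E
```

```text
[ 0.45206014 -0.18357178  0.01139783] [-0.55  0.38 -0.54  0.65  0.   -0.71]
```

View pics/w2b.png

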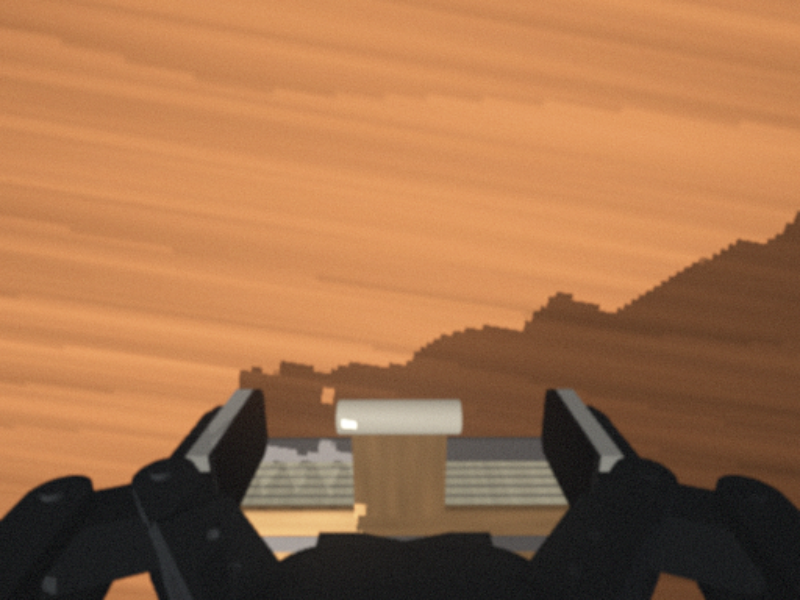

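```bash
python3 - <<'E'
from w import *
d=np.load('pics/w2.npy');b=cv2.imread('pics/w2.png')
k=arm.camera_params('wrist');H=np.array(k['hand_eye']);vv,uu=np.mgrid[0:384,0:512]
Tl=np.stack([(uu-k['cx'])/k['fx']*d,(vv-k['cy'])/k['fy']*d,d],-1)@H[:3,:3].T+H[:3,3]
m=(uu>213)&(uu<297)&(vv>254)&(vv<280)&(b.min(2)>110)
q=Tl[m];print(m.sum(),np.median(q,0),q.min(0),q.max(0))
for (u,v) in((165,255),(350,255),(160,290),(352,290),(140,285),(380,285)): print(u,v,Tl[v,u].round(4))
E
```

```text
1755 [ 0.0045088  -0.00128443 -0.02411213] [-0.01968969 -0.0247559  -0.14417793] [0.07273686 0.0166942  0.00966688]
165 255 [ 0.0073 -0.0428 -0.0188]
350 255 [ 0.0064  0.043  -0.0172]
160 290 [-0.0038 -0.0426 -0.0301]
352 290 [-0.0073  0.0429 -0.0249]
140 285 [ 0.0102 -0.0431 -0.0478]
380 285 [ 0.0104  0.0446 -0.0482]
```

{"op": "send_rows", "data": {
  "moves": [
    [0,0,0,0,0,0,1],
    [0,0,0,0,0,0,1],
    [0,0,0,0,0,0,1],
    [0,0,0,0,0,0,1],
    [0,0,0,0,0,0,1],
    [0,0,0,0,0,0,1]
  ],
  "force": 25
}}

```text
time_s: 5.72
tool_pos: [0.4526, -0.185, 0.0116]
tool_rot: [0.0, -0.077, 0.997, -0.0]
ft_force: [-1.8, -2.4, 7.2]
grip_width: 0.0355
```

```bash
python3 - <<'E'
from w import *
print(arm.state()['tool_pos'],arm.state()['grip_width'],arm.state()['ft_force'])
a=np.radians(np.arange(0,181,6));
x=-104*np.cos(a);z=104*np.sin(a)
print([[round(-u,0),round(-w,0)] for u,w in zip(np.diff(x),np.diff(z))])
p,d,Tl,P,M,s=wcloud('w3')
cv2.imwrite('pics/w3b.png',cv2.resize(p[:,:,::-1],(800,600)))
E
```

```text
[ 0.45255413 -0.18498951  0.01164544] 0.035487530922220345 [-1.77444276 -2.41583467  7.150811  ]
[[np.float64(-1.0), np.float64(-11.0)], [np.float64(-2.0), np.float64(-11.0)], [np.float64(-3.0), np.float64(-11.0)], [np.float64(-4.0), np.float64(-10.0)], [np.float64(-5.0), np.float64(-10.0)], [np.float64(-6.0), np.float64(-9.0)], [np.float64(-7.0), np.float64(-8.0)], [np.float64(-8.0), np.float64(-8.0)], [np.float64(-8.0), np.float64(-7.0)], [np.float64(-9.0), np.float64(-6.0)], [np.float64(-10.0), np.float64(-5.0)], [np.float64(-10.0), np.float64(-4.0)], [np.float64(-11.0), np.float64(-3.0)], [np.float64(-11.0), np.float64(-2.0)], [np.float64(-11.0), np.float64(-1.0)], [np.float64(-11.0), np.float64(1.0)], [np.float64(-11.0), np.float64(2.0)], [np.float64(-11.0), np.float64(3.0)], [np.float64(-10.0), np.float64(4.0)], [np.float64(-10.0), np.float64(5.0)], [np.float64(-9.0), np.float64(6.0)], [np.float64(-8.0), np.float64(7.0)], [np.float64(-8.0), np.float64(8.0)], [np.float64(-7.0), np.float64(8.0)], [np.float64(-6.0), np.float64(9.0)], [np.float64(-5.0), np.float64(10.0)], [np.float64(-4.0), np.float64(10.0)], [np.float64(-3.0), np.float64(11.0)], [np.float64(-2.0), np.float64(11.0)], [np.float64(-1.0), np.float64(11.0)]]
```

View pics/w3b.png

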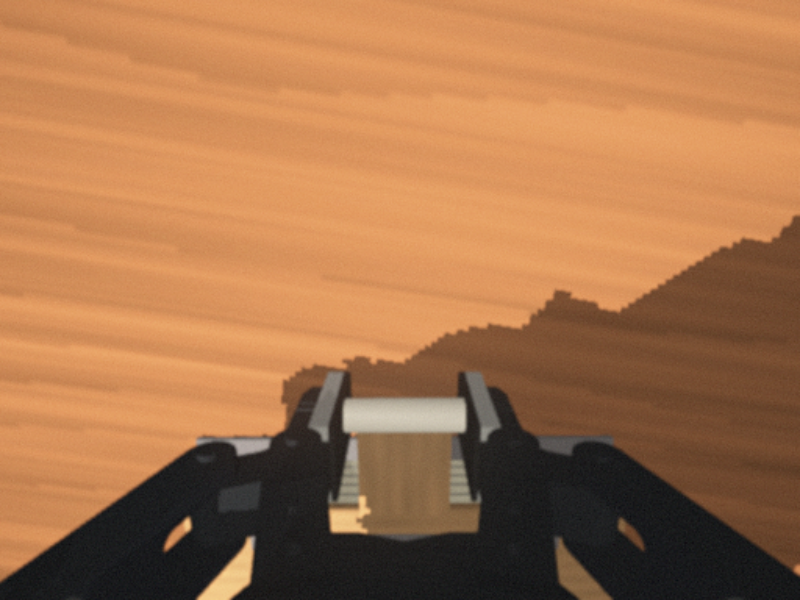

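The bar is held end to end, opening 35.5 mm, centred between the pads at (403,415). Next is the first half of the arc, tool kept pointing down.

{"op": "send_rows", "data": {
  "moves": [
    [0,0,0,-0.6,0,-10.9,1],
    [0,0,0,-1.7,0,-10.7,1],
    [0,0,0,-2.8,0,-10.5,1],
    [0,0,0,-3.9,0,-10.2,1],
    [0,0,0,-4.9,0,-9.7,1],
    [0,0,0,-5.9,0,-9.1,1],
    [0,0,0,-6.9,0,-8.5,1],
    [0,0,0,-7.7,0,-7.7,1],
    [0,0,0,-8.5,0,-6.9,1],
    [0,0,0,-9.1,0,-5.9,1]
  ]
}}

```text
time_s: 7.02
tool_pos: [0.5039, -0.1766, 0.1021]
tool_rot: [-0.0, -0.077, 0.997, -0.0]
ft_force: [1.6, -5.7, -4.8]
grip_width: 0.0352
```

```bash
python3 - <<'E'
from w import *
s=arm.state();print(s['tool_pos'],s['grip_width'],s['ft_force'],s['wrist_torque'])
p,d=snap('scene','s2');cv2.imwrite('pics/s2b.png',cv2.resize(p[170:340,180:400,::-1],(792,612))[:600])
E
```

```text
[ 0.50385497 -0.17659198  0.10208507] 0.035160781431200494 [ 1.57599302 -5.70416573 -4.7961268 ] [-0.99193069 -0.12049549  0.03491447]
```

View pics/s2b.png

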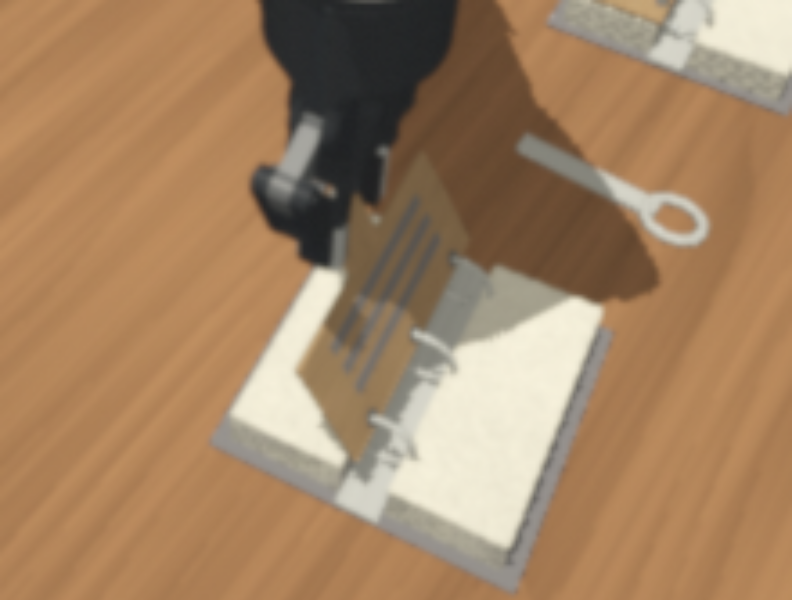

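The leaf is following, at about 60°, and forces are small. Continuing over the top.

{"op": "send_rows", "data": {
  "moves": [
    [0,0,0,-9.7,0,-4.9,1],
    [0,0,0,-10.2,0,-3.9,1],
    [0,0,0,-10.5,0,-2.8,1],
    [0,0,0,-10.8,0,-1.7,1],
    [0,0,0,-10.9,0,-0.6,1],
    [0,0,0,-10.9,0,0.6,1],
    [0,0,0,-10.7,0,1.7,1],
    [0,0,0,-10.5,0,2.8,1],
    [0,0,0,-10.2,0,3.9,1],
    [0,0,0,-9.7,0,4.9,1],
    [0,0,0,-9.1,0,5.9,1],
    [0,0,0,-8.5,0,6.9,1]
  ]
}}

```text
time_s: 8.57
tool_pos: [0.6247, -0.1576, 0.0882]
tool_rot: [0.0, -0.077, 0.997, 0.0]
ft_force: [1.3, 0.2, 4.3]
grip_width: 0.035
```

```bash
python3 - <<'E'
from w import *
s=arm.state();print(s['tool_pos'],s['grip_width'],s['ft_force'],s['wrist_torque'])
p,d=snap('scene','s3');cv2.imwrite('pics/s3b.png',cv2.resize(p[170:340,180:400,::-1],(792,612))[:600])
E
```

```text
[ 0.62466086 -0.15759935  0.08817118] 0.035018836526521165 [1.25248797 0.15674759 4.33994191] [-0.04942105 -0.04018157 -0.00267929]
```

View pics/s3b.png

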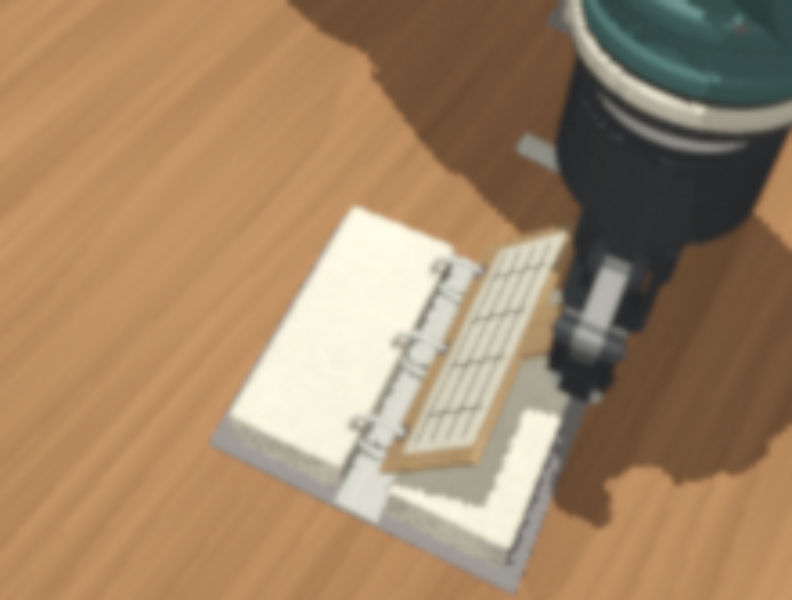

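{"op": "send_rows", "data": {
  "moves": [
    [0,0,0,-7.7,0,7.7,1],
    [0,0,0,-6.9,0,8.5,1],
    [0,0,0,-5.9,0,9.1,1],
    [0,0,0,-4.9,0,9.7,1],
    [0,0,0,-3.9,0,10.2,1],
    [0,0,0,-2.8,0,10.5,1],
    [0,0,0,-1.7,0,10.7,1],
    [0,0,0,-0.6,0,9.9,1],
    [0,0,0,0,0,0,1]
  ]
}}

```text
time_s: 9.75
tool_pos: [0.6579, -0.1524, 0.011]
tool_rot: [-0.0, -0.077, 0.997, 0.0]
ft_force: [4.7, 2.8, 1.5]
grip_width: 0.035
```

```bash
python3 - <<'E'
from w import *
s=arm.state();print(s['tool_pos'],s['grip_width'],s['ft_force'],s['wrist_torque'])
p,d=snap('scene','s4');cv2.imwrite('pics/s4b.png',cv2.resize(p[170:340,180:400,::-1],(792,612))[:600])
E
```

```text
[ 0.65788693 -0.15238733  0.01100244] 0.035041160438338784 [4.66274846 2.83119887 1.51638571] [ 0.58260264 -0.66635816  0.07356714]
```

View pics/s4b.png

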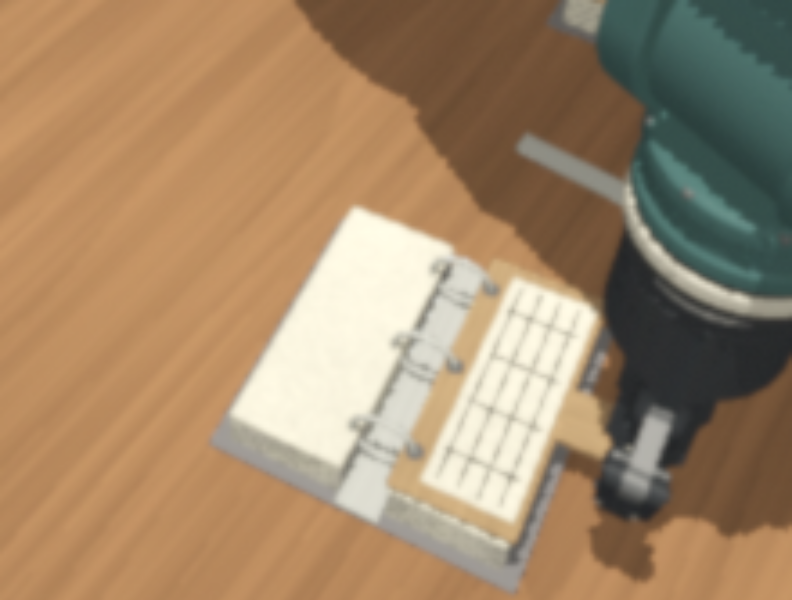

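The divider is flat on the far side with the gridded face up. Now I release, then go straight up.

{"op": "send_rows", "data": {
  "moves": [
    [0,0,0,0,0,0,0.4],
    [0,0,0,0,0,0,0],
    [0,0,0,0,0,0,0],
    [0,0,0,0,0,0,0],
    [0,0,0,0,0,0,0]
  ]
}}

```text
time_s: 10.42
tool_pos: [0.6579, -0.1526, 0.0123]
tool_rot: [-0.0, -0.077, 0.997, -0.0]
ft_force: [0.1, 0.7, -0.0]
grip_width: 0.0852
```

{"op": "send_rows", "data": {
  "moves": [
    [0,0,0,0,0,-10,0],
    [0,0,0,0,0,-20,0],
    [0,0,0,0,0,-30,0],
    [0,0,0,0,0,-40,0],
    [0,0,0,0,0,-40,0],
    [0,0,0,0,0,-40,0],
    [0,0,0,0,0,-40,0],
    [0,0,0,40,0,0,0],
    [0,0,0,40,0,0,0],
    [0,0,0,40,0,0,0],
    [0,0,0,40,0,0,0],
    [0,0,0,40,0,0,0],
    [0,0,0,0,0,0,0],
    [0,0,0,0,0,0,0]
  ]
}}

```text
time_s: 12.18
tool_pos: [0.4607, -0.1835, 0.233]
tool_rot: [0.001, -0.077, 0.997, -0.0]
ft_force: [0.6, 0.8, -0.7]
grip_width: 0.0854
```

```bash
python3 - <<'E'
from w import *
s=arm.state();print(s['time_s'],s['tool_pos'],s['grip_width'],s['ft_force'])
p,d=snap('scene','s5');cv2.imwrite('pics/s5b.png',cv2.resize(p[:,:,::-1],(800,600)))
p,d=snap('top','t5');
k=arm.camera_params('scene');T=np.array(k['cam_to_world']);d=np.load('pics/s5.npy');b=cv2.imread('pics/s5.png');vv,uu=np.mgrid[0:384,0:512]
P=np.stack([(uu-k['cx'])/k['fx']*d,(vv-k['cy'])/k['fy']*d,d],-1)@T[:3,:3].T+T[:3,3]
m=(abs(P[...,0]-.656)<.03)&(abs(P[...,1]+.152)<.03)&(P[...,2]>.015)&(P[...,2]<.12)&(b.min(2)>110);print(m.sum(),P[m].mean(0))
m=(P[...,0]>.565)&(P[...,0]<.64)&(abs(P[...,1]+.165)<.07)&(P[...,2]>.015)&(P[...,2]<.12);print('card z',m.sum(),np.percentile(P[m][:,2],[5,50,95]))
E
```

```text
12.175 [ 0.4607446  -0.18345248  0.23295196] 0.08536402034944439 [ 0.61119899  0.79954176 -0.70130169]
322 [ 0.64581904 -0.15606739  0.03279593]
card z 2755 [0.02979683 0.03230208 0.03405144]
```

View pics/s5b.png

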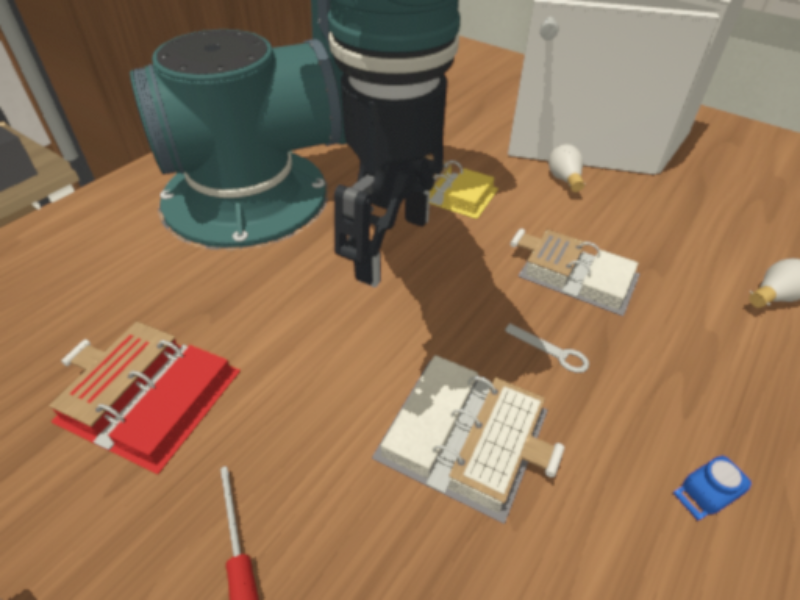

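The three-ring binder's divider lies flat at (505,435) with its tab at (552,458). The two-ring divider at (560,255) hasn't changed, and the red binder and the visible part of the yellow one look untouched. The gripper is clear, so I'm handing in.

```bash
python3 - <<'E'
from cell import arm
print(arm.hand_in())
E
```

```text
the job is handed in; nothing more can be done
None
```

I turned the divider of the grey three-ring binder right over by its tab. It now lies flat on the far side, gridded face up and released, and I handed the job in at about 12.3 s.

- **Final position:** In the last scene picture the divider's surface is level at about 32 mm (30–34 mm), and the tab area shows at about 33 mm. The gripper was open and well clear, reading under 1.5 N.
- **Forces:** The highest reading I saw at the end of a move was about 7.5 N. I did not record the peaks in between.
- **Other things:** The two-ring binder's divider lies as it did at the start, and the red look-alike looks untouched. The arm hid the tab end of the yellow one in that picture, but the gripper never went near it. I took a last top picture but did not look at it.
- **Disagreement:** The camera estimates of the bar's position differed by 2–4 mm. That was well within the width of the pads, and no check failed.

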